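Transfer the four lathe samples to the inspection tray in the same order

ROBOT

A 7-joint arm with a two-finger parallel gripper is mounted at the origin on the work surface. World frame = base frame: x ahead of the robot, y to its left, z up, the work surface at z = 0. Lengths are in mm, angles in rad, forces in N, time in s.
With the tool pointing down it reaches from about 425 to 825 mm from the base axis. Payload 3.6 kg.
Tool frame: the origin (TCP) lies at the very end of the fingers, on their centre line; the grasp point (between the pads) lies hold_point_z behind it (hold_point_z is the distance from the TCP to the grasp point, in mm); z points along the fingers, y is the line along which they close (so a half turn about z gives the same grasp; the last joint's range is limited). The gripper opens to 93 mm and grips with 3 to 60 N. Pads are 15 mm wide; open, the fingers measure 128 mm over their backs; the gripper's body (75 mm by 188 mm) begins 65 mm behind the grasp point.
Start: joints at [-1.163, 0.615, -0.013, 1.423, 0.008, 1.103, -0.04], TCP at [273.763, 589.505, 218.64] pointing down, gripper open.
Joint ranges: [-3.12, 3.12], [-0.3, 2.06], [-1.34, 1.32], [0.26, 2.42], [-1.36, 4.5], [0.01, 1.98], [-2.84, 2.84]. Speed limits (rad/s): [2.79, 2.79, 3.14, 3.14, 3.14, 3.14, 3.14].

INTERFACE

Orientations are given as a unit quaternion [x, y, z, w].
In Python, from plant import * gives the robot as it stands.
- The arm moves only by the tool send_rows, never from a script. Its argument "targets" is a list of rows, each a list of 7 numbers: the turn, a rotation vector about the world's x, y, z in rad, then the shift along the world's x, y, z in m, then the finger opening in m, from 0 to 0.093. In form: [[wx, wy, wz, x, y, z, fingers], ...]. A call has 1 to 12 rows; each row is the pose to reach, as a shift and turn from the pose commanded when the call began; what a row does not reach only later rows make up. A row lasts 1/12 s, in which the tool goes at most 41.7 mm and 7.16 degrees, less where a joint would pass 70% of its speed; a pose out of reach is approached as far as the arm can. A call with a gripper value outside its range is refused whole. The fingers move at their own pace and stop on an object; "grip_force" is the grip in N (left out, the last holds). Time passes only in rows, so rows that repeat a pose let the fingers close. It gives the time, the measured TCP pose, the force, the opening and the grip force at its end, in the units of the state.
- sense(): the state, without advancing time (a new reading comes with each control period).
- read_camera(name): name is "side" or "top" or "wrist"; returns a dict with "img" (420x560x3 uint8, red, green, blue), "fov_y" (degrees; the focal length in pixels is half the picture's height over the tangent of half this angle, whatever the lens; pixels are square), "cx", "cy" (the principal point, pixels), "R" (3x3) and "t" (3): a world point X has camera coordinates R X + t; the wrist camera has in their place "mount" (4x4, takes a point from camera to tool coordinates, whose origin is the TCP and whose axes are the flange's). Camera axes: x right, y down, z forward; pixel columns grow to the right and rows downward; lengths in mm; the calibration is good to about 2 mm. A picture is of the moment at which its call begins: read the wrist's pose just before it. There is no depth.
- close_job(): hands the job in; it is judged then, once.
The state is a dict: "time": time; "q": joint angles; "joint_vel": joint speeds; "joint_efforts": joint torques, N m; "ee_pos": TCP position; "tcp_rot": TCP orientation; "force": force on the tool from outside, world axes, zero at the start; "moment": the same for the moment, N m; "opening": finger opening in mm; "gripper_force": force on a finger pad.
Only numpy, scipy, OpenCV 4.12 (cv2) and the standard library are available. Lean on these libraries where they do the work, as an engineer would, in place of code of your own. Each camera call takes 0.05 s, during which the arm holds its last target. There are 200 camera calls.

TASK

The four brass first-off samples stand in one green tray in lathe order, counted from the end that carries the sloping white card. Move them all into the empty tray so that they stand in the same order counted from that tray's own card end, one upright in each compartment, flat on its pad. Set each down gently: do not drop or topple any of them.

Things in the scene. Friction and masses are not known exactly. Their poses are not given: they have to be found in the camera images.
- nipple: Double-ended threaded nipple, 54 mm tall: two 26 mm threaded ends with a wider hexagon (32 mm across flats, 37 over corners) between them from 20 to 32 mm up, dark bore on top. Brass; origin: centre of its underside, z axis up. Grip the upper thread, 26 mm across, 32 to 54 mm above its underside. Starts upright in one of the four places of tray_a, any order, any yaw.
- stem: Valve spindle, the tallest, 74 mm: round 34 mm foot 8 mm thick, 25 mm body up to 36 mm, thin 14 mm stem above. Brass; origin: centre of its underside, z axis up. Grip the stem, 36 to 74 mm above its underside. Starts upright in one of the four places of tray_a, any order, any yaw.
- tail: Hose tail, 66 mm tall: hexagonal foot (30 mm across flats, 35 over corners) 14 mm high, ribbed tube above it about 21 mm across, dark bore on top. Brass; origin: centre of its underside, z axis up. Grip the tube, 14 to 66 mm above its underside. Starts upright in one of the four places of tray_a, any order, any yaw.
- cap: Cap nut, the shortest, 44 mm tall: hexagon (34 mm across flats, 39 over corners) 18 mm high, above it a smooth 30 mm round cap with a closed, rounded top. Brass; origin: centre of its underside, z axis up. Grip the round part, 18 to 40 mm above its underside. Starts upright in one of the four places of tray_a, any order, any yaw.
- tray_a: Green tray, fixed, full at the start: 228 x 64 mm, a row of 4 compartments along x, centres at x = +84, +28, -28, -84 mm, y 0; each 52 x 56 mm inside, walls 4 mm thick, 16 mm high; pieces stand on black pads, tops 6 mm above the table. Origin: centre of its underside, z up. +x end = card end: sloping white card in a black holder, 30 mm beyond the row, 34 mm high; other end: green lip.
- tray_b: Green tray, fixed, empty at the start: 228 x 64 mm, a row of 4 compartments along x, centres at x = +84, +28, -28, -84 mm, y 0; each 52 x 56 mm inside, walls 4 mm thick, 16 mm high; pieces stand on black pads, tops 6 mm above the table. Origin: centre of its underside, z up. +x end = card end: sloping white card in a black holder, 30 mm beyond the row, 34 mm high; other end: green lip.
- pad_nipple: The round black rubber pad, 47 mm across and 2 mm thick, fixed on the floor of the tray_a compartment in which the nipple stands at the start; it stays there and so marks that piece's original place. Origin: centre of its underside.
- pad_stem: The round black rubber pad, 47 mm across and 2 mm thick, fixed on the floor of the tray_a compartment in which the stem stands at the start; it stays there and so marks that piece's original place. Origin: centre of its underside.
- pad_tail: The round black rubber pad, 47 mm across and 2 mm thick, fixed on the floor of the tray_a compartment in which the tail stands at the start; it stays there and so marks that piece's original place. Origin: centre of its underside.
- pad_cap: The round black rubber pad, 47 mm across and 2 mm thick, fixed on the floor of the tray_a compartment in which the cap stands at the start; it stays there and so marks that piece's original place. Origin: centre of its underside.
There are look-alikes about, which are no part of the job. What is shaped like the cap but purple is not meant.

How it is judged:
By the outcome, as a careful person would: the job done as asked, in the order asked, and still so for the second after the job is handed in, with the robot touching nothing.
It also fails if it takes over 115 s, if anything falls off the work surface, if the arm or the gripper's body presses on something with over 40 N, if the wrist force passes 120 N, or if a joint passes its speed limit or range.

## Working session

There is one attempt and no reset: what is moved stays moved. The work goes in short steps, Python scripts to look and compute and a tool call to move; the robot and the scene stay as the last step left them, time stands still between calls to the robot, and variables do not carry over. Pictures are saved under pics/ and viewed, at most 18 in all, crops included, and the job is handed in when it is done.

Besides the shell and the picture viewer there is one more tool, called after "Request:" by a JSON object that holds its "method" and its "body". send_rows: Moves the arm, as the interface text tells. Its arguments: {"type":"object","properties":{"targets":{"type":"array"},"grip_force":{"type":"number"}},"required":["targets"]}

```bash
ls; mkdir -p pics
cat > h.py <<'E'
from plant import *
import numpy as np, cv2
from scipy.spatial.transform import Rotation as Rn
def cam(n):
    s=sense(); c=read_camera(n); im=np.array(c['img'])
    c['f']=im.shape[0]/2/np.tan(np.radians(c['fov_y'])/2)
    if 'mount' in c:
        M=np.array(c['mount']); T=np.eye(4); T[:3,:3]=Rn.from_quat(s['tcp_rot']).as_matrix(); T[:3,3]=s['ee_pos']
        W=T@M; c['R']=W[:3,:3].T; c['t']=-c['R']@W[:3,3]
    c['R']=np.array(c['R']);c['t']=np.array(c['t']); c['img']=im
    return c
def ray(c,u,v):
    d=c['R'].T@np.array([(u-c['cx'])/c['f'],(v-c['cy'])/c['f'],1]); return -c['R'].T@c['t'],d/np.linalg.norm(d)
def onz(c,u,v,z):
    o,d=ray(c,u,v); return o+d*(z-o[2])/d[2]
def proj(c,X):
    p=c['R']@np.array(X,float)+c['t']; return np.array([c['cx']+c['f']*p[0]/p[2],c['cy']+c['f']*p[1]/p[2]])
def tri(*rs):
    A=sum(np.eye(3)-np.outer(d,d) for o,d in rs); b=sum((np.eye(3)-np.outer(d,d))@o for o,d in rs)
    X=np.linalg.solve(A,b); return X,max(np.linalg.norm((np.eye(3)-np.outer(d,d))@(X-o)) for o,d in rs)
def save(c,n): cv2.imwrite('pics/'+n+'.png',c['img'][:,:,::-1])
E
python3 - <<'E'
from h import *
print(sense())
for n in ['top','side','wrist']:
    c=cam(n); save(c,n+'0'); print(n,c['fov_y'],c['cx'],c['cy'],-c['R'].T@c['t'],c['R'][2], {k for k in c})
import plant; print([k for k in dir(plant) if not k.startswith('_')], globals().get('hold_point_z'))
E
```

```text
pics
{'time': 0.0, 'q': array([-1.16252131,  0.61589447, -0.01262416,  1.42485261,  0.00810964,
        1.1033996 , -0.04040275]), 'joint_vel': array([ 1.49142862e-03,  1.14980374e-03, -8.36293951e-05,  2.77647985e-03,
       -7.42518140e-04,  8.38862584e-04, -1.80805616e-03]), 'joint_efforts': array([-1.81644382e-04, -4.58947098e+01,  2.09029675e-01, -1.65747178e+01,
       -6.10525394e-02,  2.06188374e-02,  2.40338004e-04]), 'ee_pos': array([273.44838937, 588.83040021, 217.51255329]), 'tcp_rot': array([ 2.15642980e-01,  9.76471473e-01, -1.22646908e-03, -2.50835364e-04]), 'force': array([-0.43308214, -0.65101448,  0.86725154]), 'moment': array([-0.03048921, -0.02069439, -0.00759717]), 'gripper_force': 0.0, 'opening': 93.31868894917447}
top 42.464734415247364 274.52324818909887 215.32915021890756 [ 365.36190313  -15.40302433 1133.35896585] [ 0.12967929 -0.00293857 -0.99155164] {'img', 'f', 'fov_y', 'R', 'cy', 'cx', 't'}
side 52.595681769774274 283.63954581426907 209.72399443978648 [455.86214178 627.71686915 583.22706165] [ 0.01683815 -0.76382937 -0.64519855] {'img', 'f', 'fov_y', 'R', 'cy', 'cx', 't'}
wrist 58.00782674952758 278.8647806041325 211.638765786492 [198.41887171 624.25406948 384.07618041] [ 0.26636988 -0.12723705 -0.95543593] {'img', 'f', 'fov_y', 'R', 'cy', 'mount', 'cx', 't'}
['IKError', 'close_job', 'hold_point_z', 'read_camera', 'sense'] 18.8
```

View pics/top0.png

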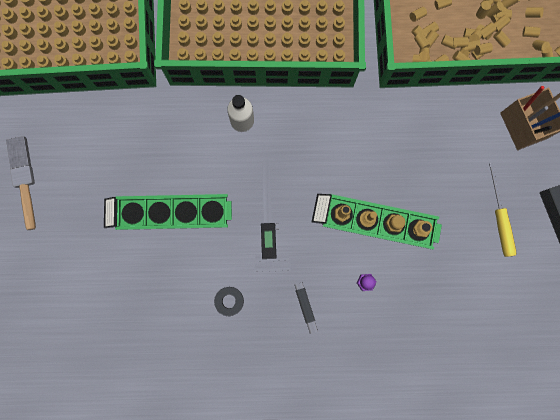

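View pics/side0.png

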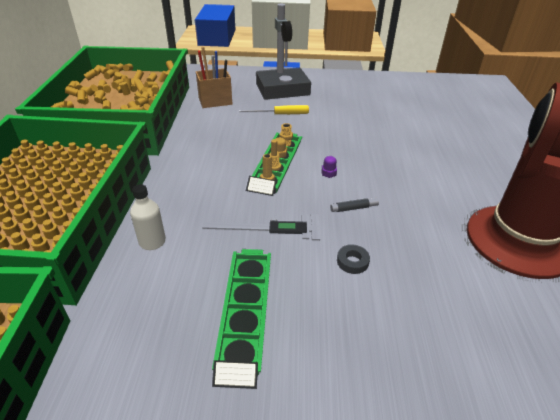

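Top view: empty tray_b at left (columns 105–232, row 212, card at column 110). Full tray_a at right (columns 315–440, row 220, card at 322). The purple decoy is at (367, 282). The side view agrees, with both cards towards +y.

```bash
python3 - <<'E'
from h import *
for n in ['top','side']:
    c=cam(n); hsv=cv2.cvtColor(c['img'],cv2.COLOR_RGB2HSV)
    m=cv2.inRange(hsv,(50,120,60),(75,255,255))
    cs,_=cv2.findContours(cv2.morphologyEx(m,cv2.MORPH_CLOSE,np.ones((3,3))),cv2.RETR_EXTERNAL,cv2.CHAIN_APPROX_NONE)
    for k in cs:
        if 600<cv2.contourArea(k):
            x,y,w,h=cv2.boundingRect(k)
            if n=='top' and y<110 or n=='side' and x<190: continue
            P=np.array([onz(c,u,v,16)[:2] for u,v in k[:,0]],np.float32)
            print(n,(x,y,w,h),cv2.minAreaRect(P))
            if n=='top' :
                g=cv2.resize(c['img'][y-20:y+h+10,x-25:x+w+10],None,fx=4,fy=4,interpolation=cv2.INTER_CUBIC)
                print(x-25,y-20);cv2.imwrite(f'pics/crop{x}.png',g[:,:,::-1])
E
ls pics
```

```text
top (323, 195, 119, 54) ((494.6129150390625, -243.42735290527344), (240.6219024658203, 69.02123260498047), 77.00485229492188)
298 175
top (115, 194, 117, 35) ((524.25244140625, 192.62350463867188), (68.88796997070312, 241.48257446289062), 0.11953025311231613)
90 174
side (214, 249, 57, 123) ((524.3818359375, 194.1368408203125), (69.32759857177734, 241.06703186035156), 0.14928944408893585)
crop115.png
crop323.png
side0.png
top0.png
wrist0.png
```

Request:
{"method": "send_rows", "body": {"targets": [[0,0,-1.134,0.25,-0.366,0.012,0.093],[0,0,-1.134,0.25,-0.366,0.012,0.093],[0,0,-1.134,0.25,-0.366,0.012,0.093],[0,0,-1.134,0.25,-0.366,0.012,0.093],[0,0,-1.134,0.25,-0.366,0.012,0.093],[0,0,-1.134,0.25,-0.366,0.012,0.093],[0,0,-1.134,0.25,-0.366,0.012,0.093],[0,0,-1.134,0.25,-0.366,0.012,0.093],[0,0,-1.134,0.25,-0.366,0.012,0.093],[0,0,-1.134,0.25,-0.366,0.012,0.093],[0,0,-1.134,0.25,-0.366,0.012,0.093],[0,0,-1.134,0.25,-0.366,0.012,0.093]]}}

```text
time: 1.25
ee_pos: [528.0, 215.0, 231.3]
tcp_rot: [0.711, 0.703, -0.0, 0.003]
force: [-0.2, -1.0, -0.7]
opening: 93.0
gripper_force: 0.0
```

```bash
cat >> h.py <<'E'
def pads(c,z=6,amin=300):
    hsv=cv2.cvtColor(c['img'],cv2.COLOR_RGB2HSV); m=cv2.inRange(c['img'],(0,0,0),(45,45,45))
    cs,_=cv2.findContours(m,cv2.RETR_EXTERNAL,cv2.CHAIN_APPROX_NONE); out=[]
    for k in cs:
        if cv2.contourArea(k)>amin and len(k)>5:
            P=np.array([onz(c,u,v,z)[:2] for u,v in k[:,0]],np.float32); e=cv2.fitEllipse(P)
            if min(e[1])>35 and max(e[1])<60: out.append((cv2.fitEllipse(k)[0],e))
    return out
E
python3 - <<'E'
from h import *
s=sense(); print(s['ee_pos'],s['tcp_rot'])
for n in ['wrist','top','side']:
    c=cam(n); save(c,n+'1') if n=='wrist' else 0
    for p,e in pads(c,6,100): print(n,np.round(p,1),np.round(e[0],1),np.round(e[1],1))
s=sense(); print(s['ee_pos'],s['tcp_rot'])
E
```

```text
[527.99321231 214.95046738 231.29916447] [ 7.10829226e-01  7.03357275e-01 -3.44823282e-04  3.19926043e-03]
wrist [276.3 263.2] [524.5 113.6] [42.4 44.1]
wrist [275.6 216.1] [524.4 169.8] [42.9 44.2]
wrist [274.7 165.2] [524.2 225.7] [42.7 44.2]
wrist [273.8 109.7] [524.1 281.6] [42.8 44.4]
top [185.5 211.5] [524.7 168.4] [41.1 43.4]
top [158.9 212. ] [524.6 224.4] [41.4 43.2]
top [212.  210.9] [524.8 112.8] [41.8 42.9]
[523.27927515 224.27559855 230.43795567] [ 7.06215970e-01  7.07996106e-01 -8.59285307e-07 -7.19994148e-04]
```

View pics/wrist1.png

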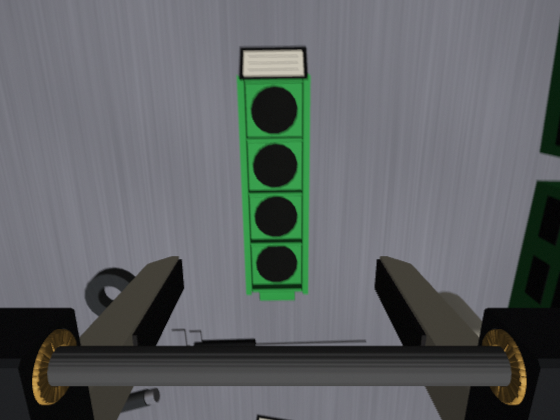

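View pics/crop323.png

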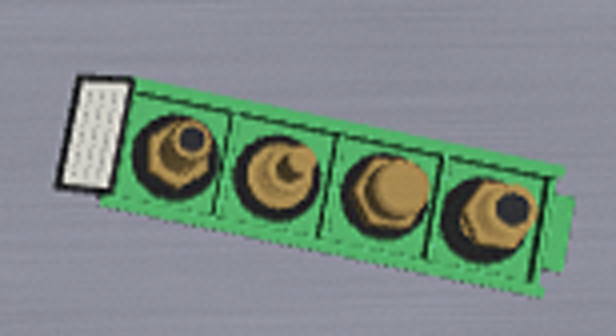

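Wrist view: the four empty pads of tray_b are at column 275, rows 110, 165, 216 and 263. The card is at row 62, the +y end. The crop of tray_a shows, from the card: tail, stem, cap, nipple.

Request:
{"method": "send_rows", "body": {"targets": [[0,0,-0.229,-0.023,-0.437,0,0.093],[0,0,-0.229,-0.023,-0.437,0,0.093],[0,0,-0.229,-0.023,-0.437,0,0.093],[0,0,-0.229,-0.023,-0.437,0,0.093],[0,0,-0.229,-0.023,-0.437,0,0.093],[0,0,-0.229,-0.023,-0.437,0,0.093],[0,0,-0.229,-0.023,-0.437,0,0.093],[0,0,-0.229,-0.023,-0.437,0,0.093],[0,0,-0.229,-0.023,-0.437,0,0.093],[0,0,-0.229,-0.023,-0.437,0,0.093],[0,0,-0.229,-0.023,-0.437,0,0.093],[0,0,-0.229,-0.023,-0.437,0,0.093]]}}

```text
time: 2.4
ee_pos: [499.8, -218.3, 230.9]
tcp_rot: [0.785, 0.62, -0.001, 0.002]
force: [-0.4, 0.1, 0.6]
opening: 93.2
gripper_force: 0.0
```

Run:
```python
from h import *
c=cam('side');c=cam('side'); g=cv2.resize(c['img'][115:205,220:320],None,fx=6,fy=6,interpolation=cv2.INTER_CUBIC); cv2.imwrite('pics/sideA.png',g[:,:,::-1])
s=sense(); print(s['ee_pos'],s['tcp_rot'])
c=cam('wrist'); save(c,'wrist2')
c=cam('wrist'); print(-c['R'].T@c['t'])
np.savez('w2.npz',img=c['img'],R=c['R'],t=c['t'],cx=c['cx'],cy=c['cy'],f=c['f'])
```

```text
[ 501.26862409 -211.81646164  230.31293088] [ 7.82154391e-01  6.23083985e-01  4.92893875e-04 -7.83823812e-04]
[ 519.50794089 -130.20319804  396.94446503]
```

View pics/wrist2.png

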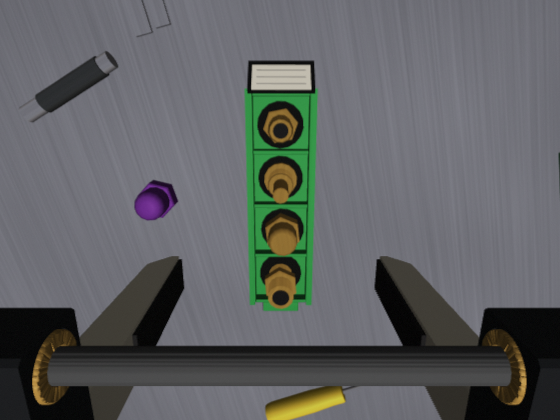

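View pics/sideA.png

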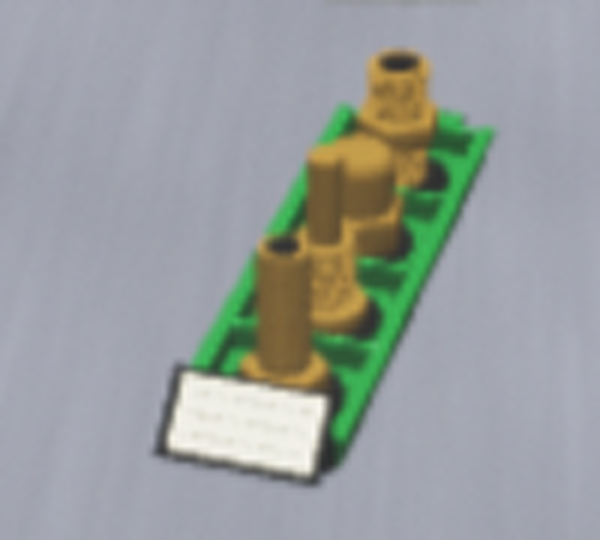

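Wrist view: tray_a has its card at row 77. From the card come the tail (bore 280, 130), stem (tip 281, 192), cap (282, 238) and nipple (bore 281, 297). The side crop confirms the order tail, stem, cap, nipple. Next I triangulate the tops.

```bash
cat > m.py <<'E'
from h import *
d=np.load('w2.npz'); w={k:d[k] for k in d}
def brass(c): return cv2.inRange(cv2.cvtColor(c['img'],cv2.COLOR_RGB2HSV),(10,90,50),(26,255,255))
def bore(c,u,v,r=9):
    y0,x0=int(v)-r,int(u)-r; p=c['img'][y0:y0+2*r+1,x0:x0+2*r+1].astype(int)
    m=((p.sum(2)<170)).astype(np.uint8); n,l,st,ce=cv2.connectedComponentsWithStats(m)
    i=min(range(1,n),key=lambda i:np.hypot(*(ce[i]-r))+(100 if st[i][4]<4 else 0)); return ce[i]+[x0,y0],st[i][4]
T=cam('top');S=cam('side')
def P(n,X,cams): print(n,'bestX',X)
for n,a,b,s in [('tail',(280,130),None,(267.2,155.5)),('nipple',(281,297),None,(286.5,125.3))]:
    A,na=bore(w,*a); B,nb=bore(S,*s,5)
    X,e=tri(ray(w,*A),ray(S,*B)); t=proj(T,X); C,nc=bore(T,*t,5)
    X3,e3=tri(ray(w,*A),ray(S,*B),ray(T,*C)); print(n,A,na,B,nb,t,C,nc,'X',X.round(1),round(e,1),X3.round(1),round(e3,1))
m=brass(w)
for i,(r0,r1) in enumerate([(100,150),(150,204),(204,257),(257,310)]):
    for r in range(r0,r1,2):
        xs=np.where(m[r,240:325])[0]+240
        if len(xs): print(r,xs.min(),xs.max(),end=' | ')
    print()
cs,_=cv2.findContours(cv2.inRange(cv2.cvtColor(w['img'],cv2.COLOR_RGB2HSV),(50,120,60),(75,255,255)),cv2.RETR_EXTERNAL,cv2.CHAIN_APPROX_NONE)
k=max(cs,key=lambda k:cv2.contourArea(k) if 240<k[:,0,0].mean()<330 else 0)
print(cv2.minAreaRect(np.array([onz(w,u,v,16)[:2] for u,v in k[:,0] if v<298 and v>98],np.float32)))
print([ (onz(w,u,v,16).round(1)) for u,v in [(w_,r) for r in (110,290) for w_ in (min(k[k[:,0,1]==r,0,0]),max(k[k[:,0,1]==r,0,0]))]])
ms=brass(S)[120:200,240:310]
for n,z,s in [('stem',80,(274.5,140.8)),('cap',50,(281.2,141))]: print(n,onz(S,*s,z))
E
python3 m.py
```

```text
tail [280.37853107 132.31073446] 177 [266.5 156. ] 2 [345.46081527 209.14174713] [345.52941176 209.11764706] 17 X [ 514.1 -159.7   70.3] 0.2 [ 514.1 -159.8   70.3] 0.2Traceback (most recent call last):
  File "m.py", line 12, in <module>
    X,e=tri(ray(w,*A),ray(S,*B)); t=proj(T,X); C,nc=bore(T,*t,5)
                                                    ~~~~^^^^^^^^
  File "m.py", line 7, in bore
    i=min(range(1,n),key=lambda i:np.hypot(*(ce[i]-r))+(100 if st[i][4]<4 else 0)); return ce[i]+[x0,y0],st[i][4]
ValueError: min() iterable argument is empty
```

```bash
sed -i 's/.*; B,nb=bore(S,\*s,5)/    A,na=bore(w,*a); B,nb=np.array(s),0/; s/; C,nc=bore(T,\*t,5)/; C,nc=bore(T,*t,7)/' m.py
sed -i "s/    i=min(range(1,n)/    if n<2: return np.array([u,v]),-1\n    i=min(range(1,n)/" m.py; python3 m.py
```

```text
tail [280.37853107 132.31073446] 177 [267.2 155.5] 0 [345.5380206  209.42610315] [345.70588235 208.94117647] 17 X [ 513.3 -159.6   71.7] 0.6 [ 513.6 -159.8   71.7] 0.9
nipple [279.83673469 299.14285714] 196 [286.5 125.3] 0 [426.43970045 227.17648514] [426.43970045 227.17648514] -1 X [ 476.3 -322.1   57.8] 0.5 [ 476.3 -322.1   57.8] 0.5
110 285 286 | 112 275 288 | 114 269 289 | 116 268 291 | 118 267 293 | 120 266 294 | 122 266 296 | 124 265 297 | 126 264 297 | 128 264 296 | 130 263 296 | 132 264 295 | 134 265 294 | 136 267 294 | 138 269 293 | 140 271 292 | 142 272 288 | 144 274 284 | 
166 273 287 | 168 270 290 | 170 268 292 | 172 267 294 | 174 266 295 | 176 265 296 | 178 264 296 | 180 264 296 | 182 264 296 | 184 264 296 | 186 265 296 | 188 266 295 | 190 267 293 | 192 269 292 | 194 270 291 | 196 272 289 | 198 272 288 | 200 274 287 | 202 275 286 | 
204 277 284 | 216 279 281 | 218 278 287 | 220 275 292 | 222 274 295 | 224 271 295 | 226 268 297 | 228 266 297 | 230 265 298 | 232 265 298 | 234 265 298 | 236 266 298 | 238 266 298 | 240 266 299 | 242 266 298 | 244 267 296 | 246 268 295 | 248 270 295 | 250 271 294 | 252 272 293 | 254 274 291 | 256 278 286 | 
265 277 282 | 267 273 287 | 269 271 289 | 271 270 290 | 273 269 291 | 275 271 293 | 277 268 293 | 279 266 294 | 281 264 295 | 283 264 295 | 285 265 295 | 287 266 294 | 289 266 294 | 291 266 294 | 293 266 294 | 295 266 294 | 297 267 292 | 299 268 293 | 301 268 291 | 303 269 291 | 305 270 289 | 307 273 287 | 309 277 283 | 
((496.28631591796875, -238.48020935058594), (214.80299377441406, 69.52957916259766), 77.0202407836914)
[array([ 485. , -136.4,   16. ]), array([ 551.4, -151.5,   16. ]), array([ 441.3, -327. ,   16. ]), array([ 507.1, -341.8,   16. ])]
stem [ 499.56827136 -208.8286199    80.        ]
cap [ 486.05780526 -259.02676522   50.        ]
```

Run:
```python
from h import *
d=np.load('w2.npz'); w={k:d[k] for k in d}; S=cam('side')
for n,z,p,s in [('tail',72,(280.4,132.3),(267.2,155.5)),('stem',80,(280.4,195.7),(274.5,140.8)),('cap',42,(282.3,241),(280.7,143)),('nip',60,(280,298.5),(286.5,125.3))]:
    X,e=tri(ray(w,*p),ray(S,*s)); print(n,'fixed z',onz(w,*p,z).round(1),'tri',X.round(1),round(e,1))
# tray model from pieces axis
a=np.radians(77.05); ux=np.array([np.cos(a),np.sin(a)])
for q in (110,150,200,250,290):
    r=w['img'][q].astype(int); g=(r[:,1]>r[:,0]+40)&(r[:,1]>r[:,2]+40); xs=np.where(g[235:330])[0]+235
    p0,p1=onz(w,xs.min()-.5,q,16)[:2],onz(w,xs.max()+.5,q,16)[:2]; mm=(p0+p1)/2; print(q,mm.round(1),np.linalg.norm(p1-p0).round(1), 'perp',round(mm@[ux[1],-ux[0]],1))
```

```text
tail fixed z [ 513.9 -159.6   72. ] tri [ 513.3 -159.6   71.7] 0.6
stem fixed z [ 502.2 -211.4   80. ] tri [ 500.9 -212.    77.9] 1.2
cap fixed z [ 491.7 -267.3   42. ] tri [ 489.4 -269.3   37.8] 1.9
nip fixed z [ 477.4 -320.1   60. ] tri [ 476.4 -321.2   58.3] 0.7
110 [ 517.7 -143.9] 70.0 perp 536.8
150 [ 509.2 -181.6] 70.1 perp 537.0
200 [ 497.3 -232.2] 69.8 perp 536.7
250 [ 484.9 -287.1] 70.6 perp 536.9
290 [ 473.7 -334.3] 69.7 perp 536.5
```

Request:
{"method": "send_rows", "body": {"targets": [[0,0,0,0.013,0.054,-0.03,0.093],[0,0,0,0.013,0.054,-0.06,0.093],[0,0,0,0.013,0.054,-0.09,0.093],[0,0,0,0.013,0.054,-0.11,0.093],[0,0,0,0.013,0.054,-0.11,0.093],[0,0,0,0.013,0.054,-0.11,0.093],[0,0,0,0.013,0.054,-0.13,0.093],[0,0,0,0.013,0.054,-0.15,0.093],[0,0,0,0.013,0.054,-0.17,0.093],[0,0,0,0.013,0.054,-0.185,0.093],[0,0,0,0.013,0.054,-0.192,0.093],[0,0,0,0.013,0.054,-0.192,0.093]]}}

```text
time: 3.85
ee_pos: [514.2, -159.9, 38.9]
tcp_rot: [0.783, 0.622, 0.0, 0.0]
force: [-0.7, 0.4, 0.3]
opening: 92.9
gripper_force: 0.0
```

Request:
{"method": "send_rows", "body": {"targets": [[0,0,0,0,0,0,0.07],[0,0,0,0,0,0,0.05],[0,0,0,0,0,0,0.035],[0,0,0,0,0,0,0.025],[0,0,0,0,0,0,0.015],[0,0,0,0,0,0,0.01],[0,0,0,0,0,0,0.01],[0,0,0,0,0,0,0.01]], "grip_force": 20}}

```text
time: 4.52
ee_pos: [513.8, -159.5, 38.7]
tcp_rot: [0.783, 0.622, 0.0, -0.0]
force: [0.3, 0.0, -0.8]
opening: 44.2
gripper_force: 0.0
```

Run:
```python
from h import *
s=sense(); print(s['ee_pos'],s['opening'],s['gripper_force'],s['force'])
c=cam('wrist'); save(c,'w3')
```

```text
[ 513.77875858 -159.46505854   38.69164514] 44.192515364142 0.0 [ 0.25935671  0.03312013 -0.83459881]
```

View pics/w3.png

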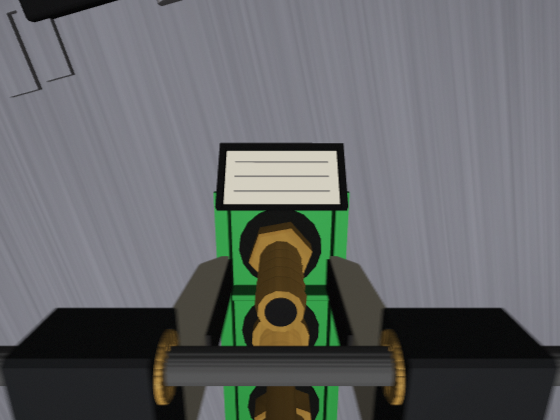

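The wrist shows the tail (bore 281, 312) centred between the fingers, which are still closing.

Request:
{"method": "send_rows", "body": {"targets": [[0,0,0,0,0,0,0.01],[0,0,0,0,0,0,0.01],[0,0,0,0,0,0,0.01],[0,0,0,0,0,0,0.01],[0,0,0,0,0,0,0.01],[0,0,0,0,0,0,0.01],[0,0,0,0,0,0,0.01],[0,0,0,0,0,0,0.01]], "grip_force": 20}}

```text
time: 5.23
ee_pos: [513.7, -159.5, 38.6]
tcp_rot: [0.783, 0.622, -0.0, -0.0]
force: [-0.5, -0.5, -1.0]
opening: 20.5
gripper_force: 20.0
```

Request:
{"method": "send_rows", "body": {"targets": [[0,0,0,0,0,0.01,0.01],[0,0,0,0,0,0.03,0.01],[0,0,0,0,0,0.055,0.01],[0,0,0.01,0.001,0.01,0.07,0.01],[0,0,0.03,0.002,0.03,0.07,0.01],[0,0,0.05,0.003,0.06,0.07,0.01],[0,0,0.07,0.004,0.095,0.07,0.01],[0,0,0.09,0.005,0.13,0.07,0.01],[0,0,0.11,0.006,0.165,0.07,0.01],[0,0,0.13,0.007,0.2,0.07,0.01],[0,0,0.15,0.008,0.235,0.07,0.01],[0,0,0.17,0.009,0.27,0.07,0.01]], "grip_force": 30}}

```text
time: 6.23
ee_pos: [522.3, 112.2, 109.3]
tcp_rot: [0.727, 0.687, 0.0, -0.0]
force: [0.7, -0.6, -1.8]
opening: 20.6
gripper_force: 30.0
```

Request:
{"method": "send_rows", "body": {"targets": [[0,0,0.02,0,0.035,0,0.01],[0,0,0.04,0.001,0.07,0,0.01],[0,0,0.05,0.002,0.105,0,0.01],[0,0,0.059,0.002,0.135,0,0.01],[0,0,0.059,0.002,0.155,0,0.01],[0,0,0.059,0.002,0.1655,0,0.01],[0,0,0.059,0.002,0.1705,0,0.01],[0,0,0.059,0.002,0.1705,0,0.01],[0,0,0.059,0.002,0.1705,0,0.01],[0,0,0.059,0.002,0.1705,0,0.01]]}}

```text
time: 7.07
ee_pos: [525.3, 278.3, 108.8]
tcp_rot: [0.708, 0.707, -0.001, 0.001]
force: [0.3, -0.0, -1.9]
opening: 20.7
gripper_force: 30.0
```

Run:
```python
from h import *
s=sense(); print(s['ee_pos'],s['tcp_rot'],s['opening'],s['gripper_force'],s['force'])
c=cam('wrist'); save(c,'w4')
```

```text
[525.27396008 278.28359104 108.84547794] [ 7.07630227e-01  7.06582477e-01 -5.76462824e-04  5.77191553e-04] 20.650041275821163 29.993675351142883 [ 0.31853611 -0.01797085 -1.91677093]
```

View pics/w4.png

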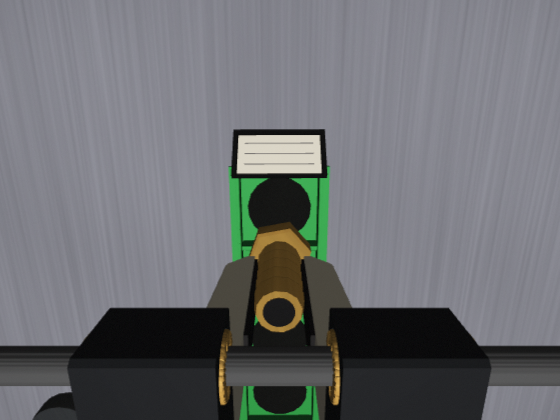

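The tail hangs upright in the fingers (bore 280, 312) over the first compartment (pad at 279, 208). Lowering it now.

Request:
{"method": "send_rows", "body": {"targets": [[0,0,0,0,0,-0.01,0.01],[0,0,0,0,0,-0.025,0.01],[0,0,0,0,0,-0.04,0.01],[0,0,0,0,0,-0.052,0.01],[0,0,0,0,0,-0.06,0.01],[0,0,0,0,0,-0.065,0.01],[0,0,0,0,0,-0.068,0.01],[0,0,0,0,0,-0.069,0.01],[0,0,0,0,0,-0.0695,0.01],[0,0,0,0,0,-0.07,0.01],[0,0,0,0,0,-0.07,0.01],[0,0,0,0,0,-0.07,0.01]]}}

```text
time: 8.12
ee_pos: [525.0, 281.2, 39.1]
tcp_rot: [0.706, 0.708, 0.0, 0.0]
force: [0.3, 0.7, -0.7]
opening: 20.6
gripper_force: 30.0
```

Run:
```python
from h import *
s=sense(); print(s['ee_pos'],s['opening'],s['force'])
for n,z in [('top',72),('side',72)]:
    c=cam(n); print(n,proj(c,[524.5,281,z]))
c=cam('side'); g=cv2.resize(c['img'][240:400,190:300],None,fx=3.5,fy=3.5); cv2.imwrite('pics/s5.png',g[:,:,::-1])
s=sense(); print(s['ee_pos'],s['opening'],s['force'])
```

```text
[525.02152261 281.16876546  39.10727459] 20.5567287930307 [ 0.27296963  0.71221857 -0.67043934]
top [123.34214397 208.0554558 ]
side [236.74276896 326.77936897]
[524.88631255 281.11504573  38.90959108] 20.540952946693295 [ 0.04202696  0.66099968 -0.58520112]
```

View pics/s5.png

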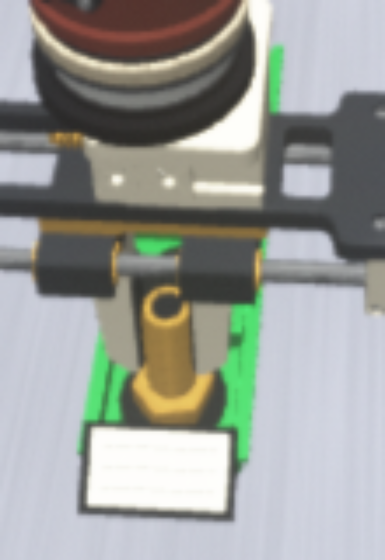

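The tail stands on its pad, centred in the card-end compartment (in the crop about 172, 390). Releasing with a small nudge, then rising.

Request:
{"method": "send_rows", "body": {"targets": [[0,0,0,0,0,-0.0005,0.01],[0,0,0,0,0,-0.0005,0.021],[0,0,0,0,0,-0.0005,0.024],[0,0,0,0,0,-0.0005,0.03],[0,0,0,0,0,-0.0005,0.04],[0,0,0,0,0,-0.0005,0.06],[0,0,0,0,0,-0.0005,0.07],[0,0,0,0,0,-0.0005,0.07],[0,0,0,0,0,0.01,0.07],[0,0,0,0,0,0.03,0.07],[0,0,0,0,0,0.055,0.07],[0,0,0,0,0,0.08,0.07]]}}

```text
time: 9.27
ee_pos: [524.5, 280.7, 119.9]
tcp_rot: [0.706, 0.708, -0.0, -0.0]
force: [0.8, 0.1, 0.3]
opening: 69.8
gripper_force: 0.0
```

Request:
{"method": "send_rows", "body": {"targets": [[0,0,-0.02,-0.002,-0.04,0.01,0.07],[0,0,-0.04,-0.004,-0.08,0.01,0.07],[0,0,-0.06,-0.006,-0.12,0.01,0.07],[0,0,-0.08,-0.008,-0.16,0.01,0.07],[0,0,-0.1,-0.01,-0.2,0.01,0.07],[0,0,-0.12,-0.012,-0.24,0.01,0.07],[0,0,-0.14,-0.014,-0.28,0.01,0.07],[0,0,-0.16,-0.016,-0.32,0.01,0.07],[0,0,-0.18,-0.018,-0.36,0.01,0.07],[0,0,-0.2,-0.02,-0.4,0.01,0.07],[0,0,-0.22,-0.022,-0.44,0.01,0.07],[0,0,-0.229,-0.0225,-0.475,0.01,0.07]]}}

```text
time: 10.27
ee_pos: [501.6, -197.2, 129.7]
tcp_rot: [0.784, 0.621, 0.0, 0.001]
force: [-0.0, -0.2, -0.1]
opening: 70.3
gripper_force: 0.0
```

Run:
```python
from h import *
c=cam('side'); g=cv2.resize(c['img'][240:400,190:300],None,fx=3.5,fy=3.5); cv2.imwrite('pics/s6.png',g[:,:,::-1])
s=sense(); print(s['ee_pos'],s['opening'],s['force'])
```

```text
[ 500.6621644  -207.27176016  130.59213576] 70.0199684440382 [-0.24487219 -5.49264416  0.73030072]
```

View pics/s6.png

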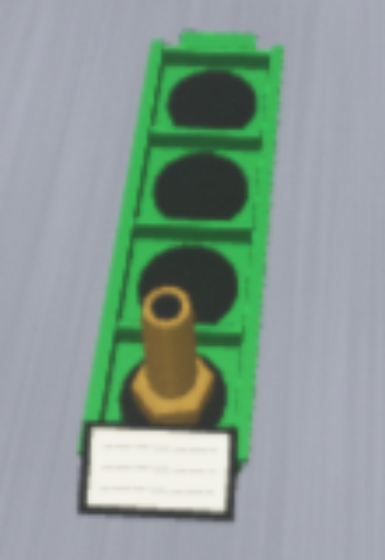

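Tail is upright in the first compartment of tray_b. Next the stem.

Request:
{"method": "send_rows", "body": {"targets": [[0,0,0,0,-0.0175,0,0.07],[0,0,0,0,-0.0175,0,0.065],[0,0,0,0,-0.0175,-0.01,0.06],[0,0,0,0,-0.0175,-0.025,0.06],[0,0,0,0,-0.0175,-0.045,0.06],[0,0,0,0,-0.0175,-0.062,0.06],[0,0,0,0,-0.0175,-0.075,0.06],[0,0,0,0,-0.0175,-0.082,0.06],[0,0,0,0,-0.0175,-0.082,0.05],[0,0,0,0,-0.0175,-0.082,0.04],[0,0,0,0,-0.0175,-0.082,0.03],[0,0,0,0,-0.0175,-0.082,0.025]], "grip_force": 20}}

```text
time: 11.32
ee_pos: [503.0, -211.5, 47.5]
tcp_rot: [0.783, 0.623, 0.001, 0.001]
force: [-0.8, -0.8, 0.8]
opening: 38.0
gripper_force: 0.0
```

Request:
{"method": "send_rows", "body": {"targets": [[0,0,0,0,0,0,0.02],[0,0,0,0,0,0,0.015],[0,0,0,0,0,0,0.01],[0,0,0,0,0,0,0.005],[0,0,0,0,0,0,0.005],[0,0,0,0,0,0,0.005],[0,0,0,0,0,0,0.005]]}}

```text
time: 11.9
ee_pos: [502.4, -211.6, 46.9]
tcp_rot: [0.783, 0.622, 0.0, 0.0]
force: [-0.1, 0.6, 2.4]
opening: 13.7
gripper_force: 20.0
```

Run:
```python
from h import *
s=sense(); print(s['ee_pos'],s['opening'],s['gripper_force'],s['force'])
c=cam('wrist'); save(c,'w7')
```

```text
[ 502.42400808 -211.5681619    46.88812324] 13.723807688907298 20.000291168689728 [-0.1101095   0.63785637  2.38127734]
```

View pics/w7.png

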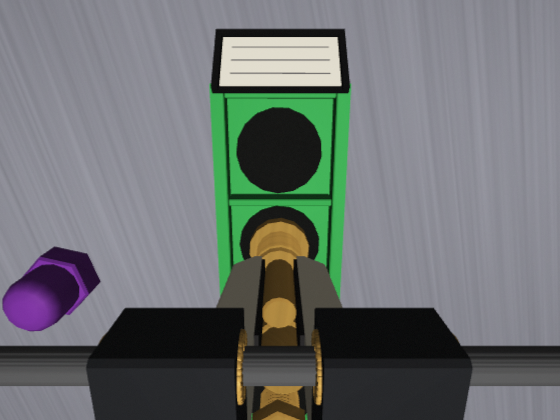

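Stem gripped at 13.7 mm and upright (tip at 280, 312). Carrying it to the second compartment.

Request:
{"method": "send_rows", "body": {"targets": [[0,0,0,0,0,0.01,0.005],[0,0,0,0,0,0.03,0.005],[0,0,0,0,0,0.055,0.005],[0,0,0.01,0.001,0.01,0.07,0.005],[0,0,0.03,0.003,0.03,0.07,0.005],[0,0,0.05,0.005,0.06,0.07,0.005],[0,0,0.07,0.007,0.095,0.07,0.005],[0,0,0.09,0.009,0.13,0.07,0.005],[0,0,0.11,0.011,0.165,0.07,0.005],[0,0,0.13,0.013,0.2,0.07,0.005],[0,0,0.15,0.015,0.235,0.07,0.005],[0,0,0.17,0.017,0.27,0.07,0.005]], "grip_force": 30}}

```text
time: 12.95
ee_pos: [518.8, 60.2, 116.9]
tcp_rot: [0.727, 0.687, -0.0, -0.0]
force: [1.2, 0.3, -1.3]
opening: 13.1
gripper_force: 30.0
```

Request:
{"method": "send_rows", "body": {"targets": [[0,0,0.02,0.002,0.035,0,0.005],[0,0,0.04,0.004,0.07,0,0.005],[0,0,0.05,0.005,0.105,0,0.005],[0,0,0.059,0.0055,0.135,0,0.005],[0,0,0.059,0.0055,0.155,0,0.005],[0,0,0.059,0.0055,0.1635,0,0.005],[0,0,0.059,0.0055,0.1665,0,0.005],[0,0,0.059,0.0055,0.1665,0,0.005],[0,0,0.059,0.0055,0.1665,0,0.005],[0,0,0.059,0.0055,0.1665,0,0.005]]}}

```text
time: 13.78
ee_pos: [525.1, 222.3, 116.8]
tcp_rot: [0.708, 0.707, -0.001, 0.001]
force: [-0.7, -0.2, -1.4]
opening: 13.5
gripper_force: 30.0
```

Request:
{"method": "send_rows", "body": {"targets": [[0,0,0,0,0,-0.01,0.005],[0,0,0,0,0,-0.025,0.005],[0,0,0,0,0,-0.04,0.005],[0,0,0,0,0,-0.052,0.005],[0,0,0,0,0,-0.06,0.005],[0,0,0,0,0,-0.065,0.005],[0,0,0,0,0,-0.068,0.005],[0,0,0,0,0,-0.069,0.005],[0,0,0,0,0,-0.0695,0.005],[0,0,0,0,0,-0.07,0.005],[0,0,0,0,0,-0.07,0.005],[0,0,0,0,0,-0.07,0.005]]}}

```text
time: 14.78
ee_pos: [525.0, 225.2, 47.1]
tcp_rot: [0.706, 0.708, 0.0, 0.0]
force: [-0.4, -0.3, -1.4]
opening: 13.5
gripper_force: 30.0
```

Run:
```python
from h import *
c=cam('side'); save(c,'s8')
for i in range(3):
    s=sense(); print(s['ee_pos'],s['opening'],s['force']); cam('top')
```

```text
[524.97372761 225.16424334  47.02513144] 13.806828018804376 [ 0.65535213  0.27139767 -1.08627557]
[524.92357579 225.1206724   46.96406822] 13.422324952676918 [-0.64974092 -0.34609199  0.25581017]
[524.93318466 225.12851131  46.94876427] 13.60245055962367 [ 0.13816834 -0.29217871 -0.9208367 ]
```

Request:
{"method": "send_rows", "body": {"targets": [[0,0,0,0,0,-0.0005,0.005],[0,0,0,0,0,-0.0006,0.014],[0,0,0,0,0,-0.0006,0.018],[0,0,0,0,0,-0.0006,0.025],[0,0,0,0,0,-0.0006,0.035],[0,0,0,0,0,-0.0006,0.06],[0,0,0,0,0,-0.0006,0.07],[0,0,0,0,0,-0.0006,0.07],[0,0,0,0,0,0.01,0.07],[0,0,0,0,0,0.03,0.07],[0,0,0,0,0,0.055,0.07],[0,0,0,0,0,0.08,0.07]]}}

```text
time: 15.98
ee_pos: [524.5, 224.7, 127.9]
tcp_rot: [0.706, 0.708, -0.0, -0.0]
force: [0.4, 0.9, -0.0]
opening: 68.9
gripper_force: 0.0
```

Request:
{"method": "send_rows", "body": {"targets": [[0,0,-0.02,-0.003,-0.04,0,0.07],[0,0,-0.04,-0.006,-0.08,0,0.07],[0,0,-0.06,-0.009,-0.12,0,0.07],[0,0,-0.08,-0.012,-0.16,0,0.07],[0,0,-0.1,-0.015,-0.2,0,0.07],[0,0,-0.12,-0.018,-0.24,0,0.07],[0,0,-0.14,-0.021,-0.28,0,0.07],[0,0,-0.16,-0.024,-0.32,0,0.07],[0,0,-0.18,-0.027,-0.36,0,0.07],[0,0,-0.2,-0.03,-0.4,0,0.07],[0,0,-0.22,-0.033,-0.44,0,0.07],[0,0,-0.229,-0.034,-0.475,0,0.07]]}}

```text
time: 16.98
ee_pos: [489.9, -253.3, 127.7]
tcp_rot: [0.784, 0.621, -0.0, 0.001]
force: [0.4, 0.2, -0.8]
opening: 70.1
gripper_force: 0.0
```

Run:
```python
from h import *
c=cam('side'); a=cv2.resize(c['img'][240:400,190:300],None,fx=3.5,fy=3.5)
c=cam('wrist'); s=sense(); print(s['ee_pos'],s['force'])
c=cam('wrist'); np.savez('w9.npz',**{k:c[k] for k in ['img','R','t','cx','cy','f']})
g=np.hstack([a[:420],c['img'][:,100:500]])
cv2.imwrite('pics/s9.png',g[:,:,::-1]); print(g.shape)
```

```text
[ 488.90653821 -259.11546201  128.2844833 ] [-0.09360864  0.4159696   1.01171029]
(420, 785, 3)
```

View pics/s9.png

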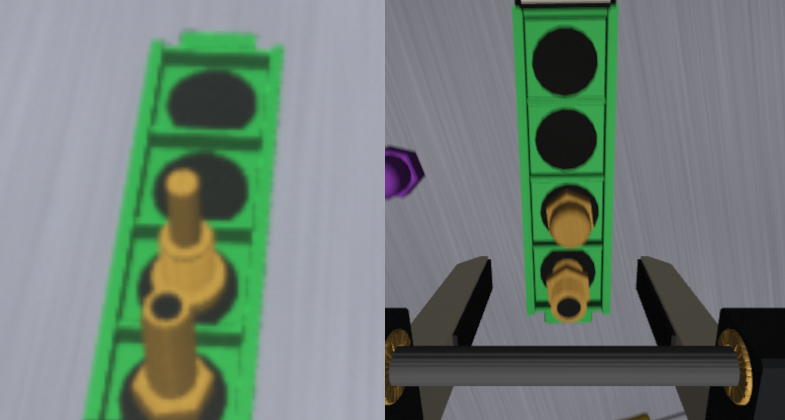

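Left panel: tail and stem stand upright in tray_b, in the card-end compartments. Right panel: the cap's top is at about (571, 230), slightly right of its pad, and the nipple bore is at (569, 307).

Run:
```python
from h import *
L=lambda f:{k:v for k,v in np.load(f).items()}
a,b=L('w2.npz'),L('w9.npz')
m=cv2.inRange(cv2.cvtColor(b['img'],cv2.COLOR_RGB2HSV),(10,90,50),(26,255,255))
for r in range(190,252,4):
    xs=np.where(m[r,240:330])[0]+240
    if len(xs): print(r,xs.min(),xs.max(),end=' | ')
print()
print(onz(b,286,231,44),tri(ray(a,282.3,241),ray(b,286,231)))
print(onz(b,284,307,60),tri(ray(a,280,298.5),ray(b,284,307)))
for q in (70,200): print('pad col mid',onz(b,280.5,q,6))
```

```text
194 277 291 | 198 272 301 | 202 267 305 | 206 262 306 | 210 261 306 | 214 261 307 | 218 262 307 | 222 262 308 | 226 263 307 | 230 264 304 | 234 267 303 | 238 269 301 | 242 271 300 | 246 283 288 | 
[ 491.30870305 -269.90811582   44.        ] (array([ 481.68481085, -320.02881098,  -93.01051403]), np.float64(0.7844139640962722))
[ 477.78394116 -319.26413108   60.        ] (array([ 475.07730915, -331.19350227,   40.29411508]), np.float64(0.18274880958579187))
pad col mid [ 513.31278577 -163.80347668    6.        ]
pad col mid [ 490.62529198 -257.48622661    6.        ]
```

Request:
{"method": "send_rows", "body": {"targets": [[0,0,0,0.0004,-0.0185,0,0.07],[0,0,0,0.0004,-0.0185,-0.005,0.065],[0,0,0,0.0004,-0.0185,-0.02,0.06],[0,0,0,0.0004,-0.0185,-0.04,0.06],[0,0,0,0.0004,-0.0185,-0.06,0.06],[0,0,0,0.0004,-0.0185,-0.078,0.06],[0,0,0,0.0004,-0.0185,-0.092,0.06],[0,0,0,0.0004,-0.0185,-0.1,0.06],[0,0,0,0.0004,-0.0185,-0.1,0.055],[0,0,0,0.0004,-0.0185,-0.1,0.05],[0,0,0,0.0004,-0.0185,-0.1,0.045],[0,0,0,0.0004,-0.0185,-0.1,0.04]], "grip_force": 15}}

```text
time: 18.13
ee_pos: [491.9, -268.6, 27.7]
tcp_rot: [0.783, 0.623, 0.0, 0.001]
force: [0.4, 0.0, -0.1]
opening: 43.1
gripper_force: 0.0
```

Request:
{"method": "send_rows", "body": {"targets": [[0,0,0,0,0,0,0.037],[0,0,0,0,0,0,0.034],[0,0,0,0,0,0,0.032],[0,0,0,0,0,0,0.03],[0,0,0,0,0,0,0.028],[0,0,0,0,0,0,0.02],[0,0,0,0,0,0,0.02],[0,0,0,0,0,0,0.02]]}}

```text
time: 18.8
ee_pos: [491.4, -268.6, 26.9]
tcp_rot: [0.783, 0.622, 0.0, 0.0]
force: [0.8, 0.1, 1.1]
opening: 29.4
gripper_force: 15.0
```

Run:
```python
from h import *
s=sense(); print(s['ee_pos'],s['opening'],s['gripper_force'],s['force'])
c=cam('wrist'); save(c,'w10')
```

```text
[ 491.40941696 -268.63305608   26.86552247] 29.38542070485285 15.000174790620804 [0.76401705 0.11576133 1.11661633]
```

View pics/w10.png

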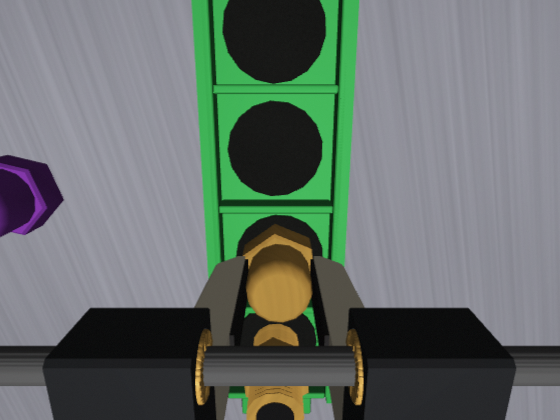

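Cap gripped at 29.4 mm, upright (top centre about 280, 285). Carrying it to the third compartment.

Request:
{"method": "send_rows", "body": {"targets": [[0,0,0,0,0,0,0.02],[0,0,0,0,0,0.01,0.02],[0,0,0,0,0,0.03,0.02],[0,0,0,0,0,0.055,0.02],[0,0,0.01,0.001,0.01,0.07,0.02],[0,0,0.03,0.003,0.03,0.07,0.02],[0,0,0.05,0.006,0.06,0.07,0.02],[0,0,0.07,0.009,0.095,0.07,0.02],[0,0,0.09,0.012,0.13,0.07,0.02],[0,0,0.11,0.015,0.165,0.07,0.02],[0,0,0.13,0.018,0.2,0.07,0.02],[0,0,0.15,0.021,0.235,0.07,0.02]], "grip_force": 30}}

```text
time: 19.85
ee_pos: [511.5, -31.8, 96.8]
tcp_rot: [0.734, 0.68, -0.0, -0.0]
force: [0.0, 0.0, -1.4]
opening: 29.3
gripper_force: 30.0
```

Request:
{"method": "send_rows", "body": {"targets": [[0,0,0.02,0.003,0.035,0,0.02],[0,0,0.04,0.006,0.07,0,0.02],[0,0,0.06,0.009,0.105,0,0.02],[0,0,0.079,0.0125,0.14,0,0.02],[0,0,0.079,0.0125,0.17,0,0.02],[0,0,0.079,0.0125,0.19,0,0.02],[0,0,0.079,0.0125,0.2,0,0.02],[0,0,0.079,0.0125,0.2025,0,0.02],[0,0,0.079,0.0125,0.2025,0,0.02],[0,0,0.079,0.0125,0.2025,0,0.02],[0,0,0.079,0.0125,0.2025,0,0.02]]}}

```text
time: 20.77
ee_pos: [524.9, 166.3, 96.8]
tcp_rot: [0.708, 0.706, -0.001, 0.001]
force: [0.2, -0.1, -0.4]
opening: 29.6
gripper_force: 30.0
```

Request:
{"method": "send_rows", "body": {"targets": [[0,0,0,0,0,-0.01,0.02],[0,0,0,0,0,-0.025,0.02],[0,0,0,0,0,-0.04,0.02],[0,0,0,0,0,-0.052,0.02],[0,0,0,0,0,-0.06,0.02],[0,0,0,0,0,-0.065,0.02],[0,0,0,0,0,-0.068,0.02],[0,0,0,0,0,-0.069,0.02],[0,0,0,0,0,-0.0695,0.02],[0,0,0,0,0,-0.07,0.02],[0,0,0,0,0,-0.07,0.02],[0,0,0,0,0,-0.07,0.02]]}}

```text
time: 21.77
ee_pos: [524.9, 169.2, 27.1]
tcp_rot: [0.706, 0.708, 0.0, 0.0]
force: [0.1, -0.3, -1.7]
opening: 29.5
gripper_force: 30.0
```

Run:
```python
from h import *
for i in range(3):
    s=sense(); print(s['ee_pos'],s['opening'],s['force']); c=cam('wrist')
save(c,'w11')
```

```text
[524.93201745 169.15536516  27.06409202] 29.492933993184632 [ 0.09092419 -0.30108335 -1.68798245]
[524.8827187  169.14704125  27.00220849] 29.50021133251675 [ 0.42119604  0.03246323 -1.91295394]
[524.83730755 169.14125026  26.96211736] 29.391387401827913 [ 0.93687808 -0.36963476 -1.16349099]
```

View pics/w11.png

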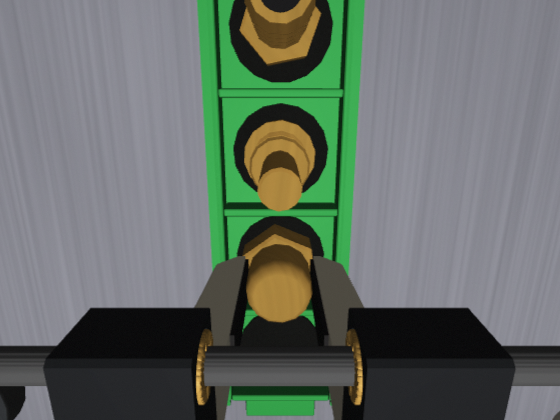

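Cap sits on the third pad (280, 285), with tail and stem upright and centred on their pads (280, 30 and 280, 155). Releasing, then on to the nipple.

Request:
{"method": "send_rows", "body": {"targets": [[0,0,0,0,0,-0.0005,0.02],[0,0,0,0,0,-0.0006,0.03],[0,0,0,0,0,-0.0006,0.034],[0,0,0,0,0,-0.0006,0.04],[0,0,0,0,0,-0.0006,0.05],[0,0,0,0,0,-0.0006,0.06],[0,0,0,0,0,-0.0006,0.07],[0,0,0,0,0,-0.0006,0.07],[0,0,0,0,0,0.01,0.07],[0,0,0,0,0,0.03,0.07],[0,0,0,0,0,0.055,0.07],[0,0,0,0,0,0.08,0.07]]}}

```text
time: 22.92
ee_pos: [524.3, 168.8, 107.9]
tcp_rot: [0.706, 0.708, -0.0, -0.0]
force: [0.2, 0.9, 0.4]
opening: 69.9
gripper_force: 0.0
```

Request:
{"method": "send_rows", "body": {"targets": [[0,0,-0.02,-0.004,-0.04,0,0.07],[0,0,-0.04,-0.008,-0.08,0,0.07],[0,0,-0.06,-0.012,-0.12,0,0.07],[0,0,-0.08,-0.016,-0.16,0,0.07],[0,0,-0.1,-0.02,-0.2,0,0.07],[0,0,-0.12,-0.024,-0.24,0,0.07],[0,0,-0.14,-0.028,-0.28,0,0.07],[0,0,-0.16,-0.032,-0.32,0,0.07],[0,0,-0.18,-0.036,-0.36,0,0.07],[0,0,-0.2,-0.04,-0.4,0,0.07],[0,0,-0.22,-0.044,-0.44,0,0.07],[0,0,-0.229,-0.047,-0.475,0,0.07]]}}

```text
time: 23.92
ee_pos: [476.8, -309.3, 107.7]
tcp_rot: [0.783, 0.621, -0.0, 0.001]
force: [0.3, -0.1, 0.5]
opening: 70.2
gripper_force: 0.0
```

Request:
{"method": "send_rows", "body": {"targets": [[0,0,0,0,-0.014,0,0.07],[0,0,0,0,-0.014,-0.005,0.065],[0,0,0,0,-0.014,-0.015,0.06],[0,0,0,0,-0.014,-0.03,0.06],[0,0,0,0,-0.014,-0.045,0.06],[0,0,0,0,-0.014,-0.056,0.06],[0,0,0,0,-0.014,-0.063,0.06],[0,0,0,0,-0.014,-0.066,0.06],[0,0,0,0,-0.014,-0.066,0.055],[0,0,0,0,-0.014,-0.066,0.05],[0,0,0,0,-0.014,-0.066,0.045],[0,0,0,0,-0.014,-0.066,0.04]], "grip_force": 15}}

```text
time: 24.92
ee_pos: [478.1, -320.3, 41.4]
tcp_rot: [0.783, 0.622, 0.0, 0.001]
force: [0.5, -0.7, -0.3]
opening: 42.9
gripper_force: 0.0
```

Request:
{"method": "send_rows", "body": {"targets": [[0,0,0,0,0,0,0.037],[0,0,0,0,0,0,0.034],[0,0,0,0,0,0,0.031],[0,0,0,0,0,0,0.028],[0,0,0,0,0,0,0.026],[0,0,0,0,0,0,0.024],[0,0,0,0,0,0,0.018],[0,0,0,0,0,0,0.018],[0,0,0,0,0,0,0.018]]}}

```text
time: 25.67
ee_pos: [477.7, -320.0, 40.7]
tcp_rot: [0.783, 0.622, -0.0, -0.0]
force: [0.2, -0.1, -0.2]
opening: 25.5
gripper_force: 15.0
```

Run:
```python
from h import *
c=cam('side'); a=cv2.resize(c['img'][240:400,190:300],None,fx=3,fy=3)
for i in range(2):
    s=sense(); print(s['ee_pos'],s['opening'],s['gripper_force'],s['force']); c=cam('wrist')
g=np.hstack([a[:420],c['img'][:,100:500]]); cv2.imwrite('pics/w12.png',g[:,:,::-1])
```

```text
[ 477.70563887 -320.02020622   40.66199722] 25.46668928767527 14.99991551041603 [-0.19362565  0.66919403  0.55615887]
[ 477.68185962 -320.04837003   40.67782122] 25.413272556679193 14.999933391809464 [-0.25451473  0.49334489 -0.25233917]
```

View pics/w12.png

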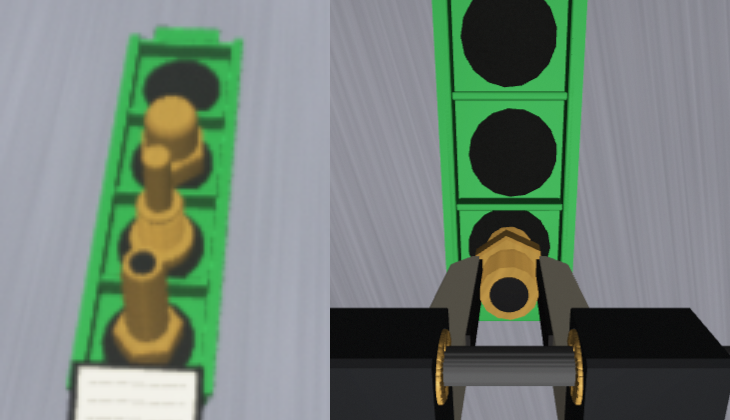

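Left panel: tail, stem and cap all stand upright in tray_b. Right panel: the nipple (bore 509, 295) is gripped at 25.5 mm. Carrying it to the last compartment.

Request:
{"method": "send_rows", "body": {"targets": [[0,0,0,0,0,0,0.018],[0,0,0,0,0,0.01,0.018],[0,0,0,0,0,0.03,0.018],[0,0,0,0,0,0.055,0.018],[0,0,0.01,0.001,0.01,0.07,0.018],[0,0,0.03,0.004,0.03,0.07,0.018],[0,0,0.05,0.008,0.06,0.07,0.018],[0,0,0.07,0.012,0.095,0.07,0.018],[0,0,0.09,0.016,0.13,0.07,0.018],[0,0,0.11,0.02,0.165,0.07,0.018],[0,0,0.13,0.024,0.2,0.07,0.018],[0,0,0.15,0.028,0.235,0.07,0.018]], "grip_force": 30}}

```text
time: 26.82
ee_pos: [505.5, -83.3, 111.2]
tcp_rot: [0.734, 0.68, 0.0, -0.0]
force: [0.5, -0.6, -0.9]
opening: 25.2
gripper_force: 30.0
```

Request:
{"method": "send_rows", "body": {"targets": [[0,0,0.02,0.004,0.035,0,0.018],[0,0,0.04,0.008,0.07,0,0.018],[0,0,0.06,0.012,0.105,0,0.018],[0,0,0.079,0.016,0.14,0,0.018],[0,0,0.079,0.019,0.17,0,0.018],[0,0,0.079,0.019,0.188,0,0.018],[0,0,0.079,0.019,0.196,0,0.018],[0,0,0.079,0.019,0.198,0,0.018],[0,0,0.079,0.019,0.198,0,0.018],[0,0,0.079,0.019,0.198,0,0.018],[0,0,0.079,0.019,0.198,0,0.018]]}}

```text
time: 27.73
ee_pos: [524.8, 110.6, 110.9]
tcp_rot: [0.708, 0.707, -0.0, 0.0]
force: [-0.5, 0.4, -0.9]
opening: 25.3
gripper_force: 30.0
```

Request:
{"method": "send_rows", "body": {"targets": [[0,0,0,0,0,-0.01,0.018],[0,0,0,0,0,-0.025,0.018],[0,0,0,0,0,-0.04,0.018],[0,0,0,0,0,-0.052,0.018],[0,0,0,0,0,-0.06,0.018],[0,0,0,0,0,-0.065,0.018],[0,0,0,0,0,-0.068,0.018],[0,0,0,0,0,-0.069,0.018],[0,0,0,0,0,-0.0695,0.018],[0,0,0,0,0,-0.07,0.018],[0,0,0,0,0,-0.07,0.018],[0,0,0,0,0,-0.07,0.018]]}}

```text
time: 28.73
ee_pos: [525.0, 113.1, 41.1]
tcp_rot: [0.706, 0.708, 0.0, 0.0]
force: [0.2, -0.2, -2.0]
opening: 25.5
gripper_force: 30.0
```

Request:
{"method": "send_rows", "body": {"targets": [[0,0,0,0,0,-0.0005,0.018],[0,0,0,0,0,-0.0006,0.018],[0,0,0,0,0,-0.0006,0.026],[0,0,0,0,0,-0.0006,0.03],[0,0,0,0,0,-0.0006,0.04],[0,0,0,0,0,-0.0006,0.06],[0,0,0,0,0,-0.0006,0.07],[0,0,0,0,0,-0.0006,0.07],[0,0,0,0,0,0.01,0.07],[0,0,0,0,0,0.03,0.07],[0,0,0,0,0,0.055,0.07],[0,0,0,0,0,0.08,0.07]]}}

```text
time: 29.73
ee_pos: [524.3, 112.8, 121.9]
tcp_rot: [0.706, 0.708, -0.0, -0.0]
force: [-0.2, -0.0, 0.5]
opening: 69.7
gripper_force: 0.0
```

Request:
{"method": "send_rows", "body": {"targets": [[0,0,0,0,-0.02,0.03,0.07],[0,0,0,0,-0.05,0.05,0.07],[0,0,0,0,-0.08,0.07,0.07],[0,0,0,0,-0.11,0.09,0.07],[0,0,0,0,-0.14,0.1,0.07],[0,0,0,0,-0.17,0.1,0.07],[0,0,0,0,-0.2,0.1,0.07],[0,0,0,0,-0.22,0.1,0.07],[0,0,0,0,-0.22,0.1,0.07],[0,0,0,0,-0.22,0.1,0.07]]}}

```text
time: 30.57
ee_pos: [524.3, -108.0, 221.3]
tcp_rot: [0.707, 0.707, 0.0, 0.0]
force: [0.1, 0.3, -0.4]
opening: 69.9
gripper_force: 0.0
```

Run:
```python
from h import *
s=sense(); print(s['ee_pos'],s['time'])
c=cam('side'); a=cv2.resize(c['img'][240:400,190:300],None,fx=3.5,fy=3.5)[:440]
c=cam('top'); b=cv2.resize(c['img'][180:240,95:235],None,fx=2.8,fy=2.8); g=np.zeros((440,a.shape[1]+b.shape[1],3),np.uint8)
g[:440,:a.shape[1]]=a; g[:b.shape[0],a.shape[1]:]=b; cv2.imwrite('pics/s13.png',g[:,:,::-1]); print(g.shape)
```

```text
[ 524.3134075  -108.02669275  221.31405498] 30.5667
(440, 777, 3)
```

View pics/s13.png

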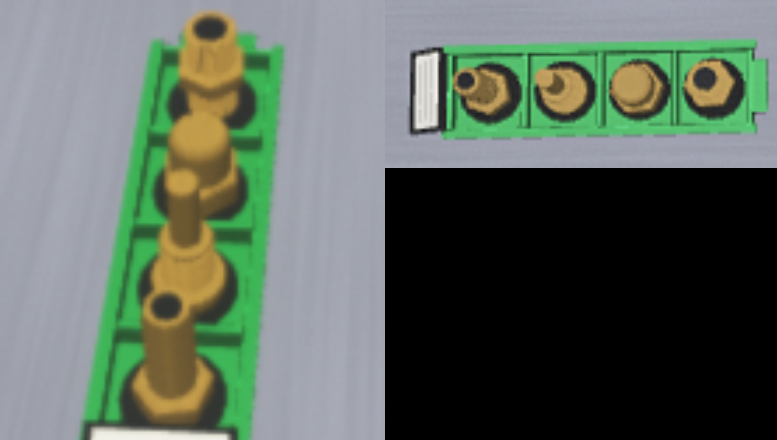

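All four stand upright and centred in tray_b: from the card, tail, stem, cap and nipple (top crop at columns 485, 563, 638 and 713). That is the original order, so I'm handing in.

```bash
python3 -c "
from plant import *
print(close_job())"
```

```text
the job is handed in; nothing more can be done
None
```

Job handed in at about 31 s of the 115 s allowed: tail, stem, cap and nipple stand upright in the empty tray in the same order from its card end; the last pictures show none dropped or toppled.

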